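Sweep the brush end caps into the green tray

ROBOT

A 6-joint arm with a two-finger parallel gripper is mounted at the origin on the work surface. World frame = base frame: x ahead of the robot, y to its left, z up, the work surface at z = 0. Lengths are in m, angles in rad, forces in N, time in s.
With the tool pointing down it reaches from about 0.25 to 0.725 m from the base axis. Payload 4 kg.
Tool frame: the origin (TCP) lies on the centre line of the jaws, within the pads' length; the fingertips stand 22 mm ahead of it and the grasp point (between the pads) lies 3 mm ahead of it (bot.tip_reach is the distance from the TCP to the fingertips, in m); z points along the fingers, y is the line along which they close (so a half turn about z gives the same grasp; the last joint's range is limited). The gripper opens to 85 mm and grips with 20 to 120 N. Pads are 22 mm wide; open, the fingers measure 114 mm over their backs; the gripper's body (76 mm by 85 mm) begins 54 mm behind the grasp point. The pads swing forward as they close: fully open they stand 13 mm farther back than shut.
Start: joints at [-1.337, 0.241, 0.005, 1.335, 0, 1.571], TCP at [0.116, -0.486, 0.253] pointing down, gripper open.
Joint ranges: [-2.72, 2.72], [-1.05, 1.87], [-1.09, 1.28], [-1.99, 2.15], [-1.42, 1.44], [-3.14, 3.14]. Speed limits (rad/s): [2.79, 2.79, 3.14, 3.14, 3.14, 3.14].

INTERFACE

Orientations are given as a unit quaternion [x, y, z, w].
In Python, from workcell import bot gives the robot as it stands. The module is installed in compiled form; this text tells all that it offers.
- The arm moves only by the tool apply_moves, never from a script. Its argument "commands" is a list of rows, each a list of 4 numbers: the shift along the tool's x, y, z scaled (see below), then the turn about the tool's z scaled (see below). In form: [[tx, ty, tz, roll], ...]. A call has exactly 5 rows; each row shifts and turns the commanded pose from where the row before left it, along the tool's axes as they then stand; what a row does not reach is not made up. The controller multiplies each number of a shift by 20 mm and each number of a turn by 60 degrees. A row lasts 1/12 s, in which the tool goes at most 41.7 mm and 7.16 degrees, less where a joint would pass 70% of its speed; a pose out of reach is approached as far as the arm can. A call with a number of a shift or a turn outside -1 to 1 is refused whole. A call with a gripper value outside its range is refused whole. "claw" is the closure, from 0 (fully open) to 1 (shut), set as the call begins (left out, the last holds). The fingers move at their own pace and stop on an object; the grip force is fixed at half the most. Time passes only in rows, so rows that do not move let the fingers close, or fill a call up. It gives the time, the measured TCP pose, the force, the opening and the grip force at its end, in the units of the state.
- bot.get_obs(): the state, without advancing time (a new reading comes with each control period).
- bot.camera(name): name is "scene" or "top" or "wrist"; returns a dict with "image" (420x560x3 uint8, blue, green, red), "camera_matrix" (3x3 intrinsics, pixels), "k1" (the pictures are not rectified: a ray, as slopes to the right and down, at radius r is drawn at 1 + k1 r^2 times it, then the intrinsics apply), "R" (3x3) and "t" (3): a world point X has camera coordinates R X + t. Camera axes: x right, y down, z forward; pixel columns grow to the right and rows downward; lengths in m; the calibration is good to about 2 mm. A picture is of the moment at which its call begins. There is no depth.
- bot.job_done(): hands the job in; it is judged then, once.
The state is a dict: "clock": time; "joint_pos": joint angles; "joint_vel": joint speeds; "tau": joint torques, N m; "eef_pos": TCP position; "tool_rot": TCP orientation; "ft_force": force on the tool from outside, world axes, zero at the start; "ft_torque": the same for the moment, N m; "grip_width": finger opening in m; "grasp_force": force on a finger pad.
Only numpy, scipy, OpenCV 4.12 (cv2) and the standard library are available. Lean on these libraries where they do the work, as an engineer would, in place of code of your own. Each camera call takes 0.05 s, during which the arm holds its last target. There are 200 camera calls.

TASK

Sweep the three dark end caps across the work board and over its edge into the green tray, so that all three lie in it. Only push them with the fingertips: do not pick up, lift or carry them, and let none fall into the white tray. Leave the glue jar and the brush on the board as they are.

Things in the scene. Friction and masses are not known exactly. Their poses are not given: they have to be found in the camera images.
- board: Fixed raised work board of pale wood, 270 mm (own x) by 220 mm (own y), its flat top 45 mm above the table. Origin at table height under its centre; z up. Its yaw varies by up to 0.25 rad. One tray lies along each of its two long edges (own y = +110 mm and -110 mm).
- green_tray: Fixed green open tray, 240 mm (own x) by 140 mm (own y), 28 mm high, walls and floor 4 mm, standing on the table along one of the two long edges of the board (on its +y or its -y side), same yaw as the board. Its near wall is tucked 10 mm under the board's edge, so what passes over that edge drops in. Origin at table height under its centre, 170 mm from the board's centre along the board's own y.
- white_tray: Fixed white tray of the same size, along the other long edge of the board, with some square brown rough pieces fixed in it. Not for the caps. Origin as for the green tray.
- cap0: One of three equal loose end caps for brush handles: a dark brown eight-sided button, 26 mm across, 16 mm high, about 20 g, lying flat on the board. Origin at its centre (8 mm above the board while it lies there); z up at the start. It slides when pushed; over the edge of the board it drops and may come to rest any way up.
- cap1: One of three equal loose end caps for brush handles: a dark brown eight-sided button, 26 mm across, 16 mm high, about 20 g, lying flat on the board. Origin at its centre (8 mm above the board while it lies there); z up at the start. It slides when pushed; over the edge of the board it drops and may come to rest any way up.
- cap2: One of three equal loose end caps for brush handles: a dark brown eight-sided button, 26 mm across, 16 mm high, about 20 g, lying flat on the board. Origin at its centre (8 mm above the board while it lies there); z up at the start. It slides when pushed; over the edge of the board it drops and may come to rest any way up.
- glue_jar: Loose amber jar with a yellow cap, 34 mm diameter, 55 mm high, standing on the board near its +x short edge (112 mm from the board's centre along its own x). Origin at the centre of its underside. To be left alone.
- brush: Loose brush with a red handle, 162 mm long, about 10 mm thick, lying on the board along its own y near the board's -x short edge (112 mm from its centre). It reaches 75 mm to its own +y and 87 mm to its own -y. Origin on its underside. To be left alone.

How it is judged:
By the outcome, as a careful person would: the job done as asked, in the order asked, and still so for the second after the job is handed in, with the robot touching nothing.
It also fails if it takes over 48 s, if anything falls off the work surface, if the arm or the gripper's body presses on something with over 40 N, if the wrist force passes 120 N, or if a joint passes its speed limit or range.

## Working session

There is one attempt and no reset: what is moved stays moved. The work goes in short steps, Python scripts to look and compute and a tool call to move; the robot and the scene stay as the last step left them, time stands still between calls to the robot, and variables do not carry over. Pictures are saved under pics/ and viewed, at most 10 in all, crops included, and the job is handed in when it is done.

Besides the shell and the picture viewer there is one more tool, called after "Request:" in YAML: its name, and indented under it one key for each argument. apply_moves: Moves the arm, as the interface text tells. Shifts and turns lie within -1 to 1; 1 stands for 20 mm of shift or 60 degrees of turn. Its arguments: {"type":"object","properties":{"commands":{"type":"array","items":{"type":"array","items":{"type":"number","minimum":-1,"maximum":1}}},"claw":{"type":"number"}},"required":["commands"]}

```bash
mkdir -p pics; cat > h.py <<'E'
import numpy as np, cv2
from workcell import bot
def ray(c,uv,z):
    uv=np.array(uv,float).reshape(-1,1,2)
    d=np.array([c['k1'],0,0,0,0],float)
    n=cv2.undistortPoints(uv,np.array(c['camera_matrix'],float),d).reshape(-1,2)
    R=np.array(c['R']);t=np.array(c['t']);o=-R.T@t
    v=np.c_[n,np.ones(len(n))]@R
    return o+v*((z-o[2])/v[:,2])[:,None]
E
python3 - <<'E'
from h import *
o=bot.get_obs();print(o['clock'],o['eef_pos'],o['tool_rot'],o['grip_width'],bot.tip_reach)
ims=[]
for n in ('top','scene'):
    c=bot.camera(n);ims.append(c['image']);print(n,np.round(c['R'],3).tolist(),np.round(c['t'],3),c['k1'])
    cv2.imwrite(f'pics/{n}0.png',c['image'])
E
```

```text
0.0 [ 0.1157039  -0.48582748  0.2524211 ] [ 9.93174772e-01  1.16630933e-01 -1.38001406e-04 -1.03830999e-03] 0.08545729223834378 0.022
top [[-0.001, -1.0, -0.008], [-0.996, 0.002, -0.085], [0.085, 0.008, -0.996]] [0.015 0.571 0.676] -0.10524881097065733
scene [[0.846, 0.533, -0.002], [0.328, -0.523, -0.786], [-0.42, 0.665, -0.618]] [-0.502 -0.111  0.916] -0.08204521884267395
```

View pics/top0.png

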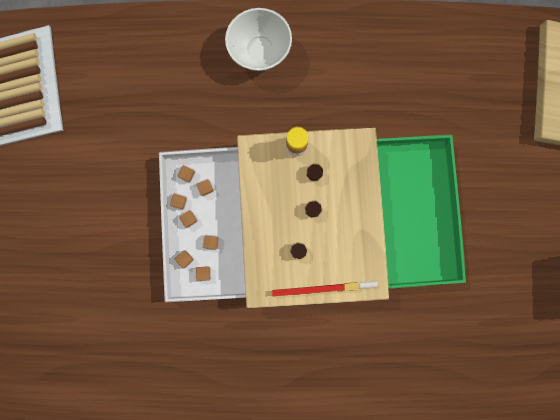

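Top view: the green tray lies to the image right (world -y). The caps are at about (315,172), (313,209) and (299,251), the jar at (297,139), and the brush along row ~290.

```bash
cat > m.py <<'E'
from h import *
def measure():
    c=bot.camera('top');im=c['image'];hsv=cv2.cvtColor(im,cv2.COLOR_BGR2HSV)
    g=cv2.inRange(hsv,(50,120,60),(80,255,255))
    k=max(cv2.findContours(g,0,2)[0],key=cv2.contourArea)
    caps=[]
    m=(im.max(2)<60).astype(np.uint8)
    for q in cv2.findContours(m,0,2)[0]:
        if 60<cv2.contourArea(q)<500:
            (u,v),r=cv2.minEnclosingCircle(q)
            if 230<u<480 and 110<v<310: caps.append((u,v,r))
    return c,k,caps
E
python3 - <<'E'
from m import *
c,k,caps=measure()
for q in caps: print('cap px',np.round(q,1), ray(c,q[:2],.057).round(4))
im=c['image'];hsv=cv2.cvtColor(im,cv2.COLOR_BGR2HSV)
w=cv2.inRange(hsv,(12,40,150),(25,150,255));w=cv2.morphologyEx(w,cv2.MORPH_OPEN,np.ones((5,5)))
kk=cv2.convexHull(max(cv2.findContours(w,0,2)[0],key=cv2.contourArea))
P=ray(c,kk.reshape(-1,2),.045)[:,:2].astype(np.float32)
r=cv2.minAreaRect(P);print('board',r);print(cv2.boxPoints(r))
P=ray(c,k.reshape(-1,2),.028)[:,:2].astype(np.float32);r=cv2.minAreaRect(P);print('green',r)
y=cv2.inRange(hsv,(24,180,150),(35,255,255));q=max(cv2.findContours(y,0,2)[0],key=cv2.contourArea)
(u,v),rr=cv2.minEnclosingCircle(q);print('jar',u,v,rr,ray(c,(u,v),.1))
E
```

```text
cap px [313.4 209.    7.8] [[ 0.568  -0.0371  0.057 ]]
cap px [314.5 172.1   8.1] [[ 0.6249 -0.0394  0.057 ]]
board ((0.5585522651672363, -0.035386912524700165), (0.26927706599235535, 0.21931728720664978), 3.38716721534729)
[[ 0.41766995  0.06612535]
 [ 0.43062788 -0.15280882]
 [ 0.6994346  -0.13689917]
 [ 0.68647665  0.08203499]]
green ((0.5687852501869202, -0.21210086345672607), (0.2395821064710617, 0.1251806765794754), 3.3785743713378906)
jar 297.7162170410156 137.6081085205078 11.240304946899414 [[ 0.66810665 -0.01245122  0.1       ]]
```

Request:
apply_moves:
  commands:
    - [0.85,-0.5,0,-0.089]
    - [0.9,-0.45,0,-0.089]
    - [0.95,-0.35,0,-0.089]
    - [0.95,-0.25,0,-0.089]
    - [1,-0.15,0,-0.089]
  claw: 0.8

```text
clock: 0.57
eef_pos: [0.1879, -0.4159, 0.253]
tool_rot: [0.939, 0.345, -0.0, -0.0]
ft_force: [0.6, -0.8, 0.7]
grip_width: 0.0256
grasp_force: 0.0
```

Request:
apply_moves:
  commands:
    - [1,-0.1,0,-0.089]
    - [1,0,0,-0.089]
    - [1,0.1,0,-0.089]
    - [1,0.2,0,-0.089]
    - [0.95,0.3,0,-0.089]

```text
clock: 0.98
eef_pos: [0.259, -0.3446, 0.2531]
tool_rot: [0.834, 0.552, 0.0, -0.0]
ft_force: [0.9, 0.0, -0.2]
grip_width: 0.0173
grasp_force: 0.0
```

Request:
apply_moves:
  commands:
    - [0.95,0.35,0,-0.089]
    - [0.9,0.45,0,-0.089]
    - [0.85,0.55,0,-0.089]
    - [0.8,0.6,0,-0.089]
    - [0.7,0.7,0,-0.089]

```text
clock: 1.4
eef_pos: [0.3297, -0.2734, 0.2531]
tool_rot: [0.684, 0.73, -0.0, -0.0]
ft_force: [0.0, -0.7, -0.2]
grip_width: 0.0172
grasp_force: 0.0
```

```bash
cat > s.py <<'E'
from h import *
from scipy.spatial.transform import Rotation as Ro
B=np.array([.5586,-.0354]);a=.0591;A=np.array([[np.cos(a),np.sin(a)],[-np.sin(a),np.cos(a)]])
def bxy(p): return A@(np.array(p)[:2]-B)
def st():
    o=bot.get_obs();X=Ro.from_quat(o['tool_rot']).as_matrix()[:,0]
    print('t',o['clock'],'pos',o['eef_pos'].round(4),'board mm',(bxy(o['eef_pos'])*1e3).round(1),'yaw err deg',np.degrees(np.arctan2(X[1],X[0])-a)-90,'grip',o['grip_width'],'F',np.round(o['ft_force'],1))
def caps(img=None):
    c=bot.camera('top');im=c['image']
    if img: cv2.imwrite(img,im)
    m=(im.max(2)<70).astype(np.uint8)
    for q in cv2.findContours(m,0,2)[0]:
        if 40<cv2.contourArea(q)<500:
            (u,v),r=cv2.minEnclosingCircle(q)
            if 230<u<480 and 110<v<310 and r<14: print('cap',round(u,1),round(v,1),round(r,1),(bxy(ray(c,(u,v),.057)[0])*1e3).round(1))
E
python3 -c "
from s import *
st();caps('pics/a.png')"
```

```text
t 1.4 pos [ 0.3297 -0.2734  0.2531] board mm [-242.5 -224.1] yaw err deg 0.37812701588286757 grip 0.017200811775910145 F [ 0.  -0.7 -0.2]
cap 231.4 303.0 13.7 [-124.8  130. ]
cap 298.5 250.6 7.5 [-52.3  24.3]
cap 313.0 209.0 8.1 [ 9.3 -1.7]
cap 314.6 172.4 8.1 [65.4 -8. ]
```

Request:
apply_moves:
  commands:
    - [0.94,0.635,0,0.006]
    - [0.94,0.635,0,0]
    - [0.94,0.635,0,0]
    - [0.94,0.635,0,0]
    - [0.94,0.635,0,0]
  claw: 0.85

```text
clock: 1.87
eef_pos: [0.3876, -0.1762, 0.2531]
tool_rot: [0.688, 0.726, -0.0, -0.0]
ft_force: [-0.5, 0.4, -0.1]
grip_width: 0.0127
grasp_force: 0.0
```

Request:
apply_moves:
  commands:
    - [0.94,0.635,0,0]
    - [0.94,0.635,0,0]
    - [0.94,0.635,0,0]
    - [0.94,0.635,0,0]
    - [0.94,0.635,0,0]

```text
clock: 2.28
eef_pos: [0.446, -0.0789, 0.2531]
tool_rot: [0.688, 0.726, -0.0, -0.0]
ft_force: [0.8, 0.3, 0.4]
grip_width: 0.0126
grasp_force: 0.0
```

Request:
apply_moves:
  commands:
    - [0.94,0.635,0.8,0]
    - [0.94,0.635,0.8,0]
    - [0.94,0.635,0.8,0]
    - [0.94,0.635,0.8,0]
    - [0.94,0.635,0.8,0]

```text
clock: 2.7
eef_pos: [0.5042, 0.0184, 0.1723]
tool_rot: [0.688, 0.726, -0.0, -0.0]
ft_force: [-0.2, -0.3, -0.7]
grip_width: 0.0129
grasp_force: 0.0
```

```bash
python3 -c "
from s import *
st()"
```

```text
t 2.7 pos [0.5042 0.0184 0.1723] board mm [-51.1  56.9] yaw err deg -0.29815041266950004 grip 0.012856352544456323 F [-0.2 -0.3 -0.7]
```

Request:
apply_moves:
  commands:
    - [0,-0.05,1,0]
    - [0,0,1,0]
    - [0,0,1,0]
    - [0,0,1,0]
    - [0,0,0.95,0]

```text
clock: 3.12
eef_pos: [0.5026, 0.0174, 0.073]
tool_rot: [0.688, 0.726, -0.0, -0.0]
ft_force: [0.8, -0.2, -0.1]
grip_width: 0.0127
grasp_force: 0.0
```

Request:
apply_moves:
  commands:
    - [-0.3,0,0,0]
    - [-0.4,0,0,0]
    - [-0.5,0,0,0]
    - [-0.5,0,0,0]
    - [-0.5,0,0,0]

```text
clock: 3.53
eef_pos: [0.5066, -0.0279, 0.0757]
tool_rot: [0.688, 0.726, 0.001, 0.001]
ft_force: [-0.4, -0.4, -0.1]
grip_width: 0.013
grasp_force: 0.1
```

```bash
python3 -c "
from s import *
st()
cs=[bot.camera(n)['image'] for n in ('scene','wrist')]
cv2.imwrite('pics/b.png',cv2.resize(np.hstack(cs),(800,300)))"
```

```text
t 3.5333 pos [ 0.5066 -0.0279  0.0757] board mm [-51.5  10.6] yaw err deg -0.29765414550875846 grip 0.01295035332608526 F [-0.4 -0.4 -0.1]
```

View pics/b.png

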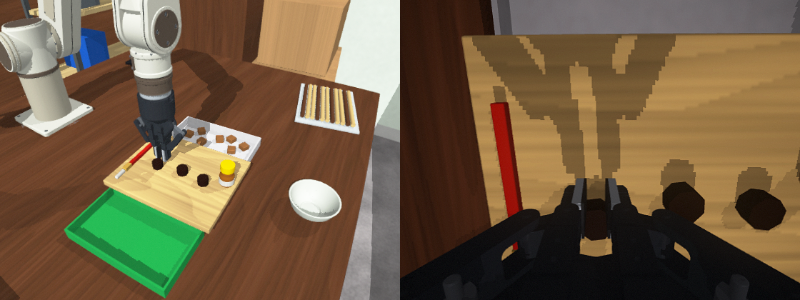

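The scene view shows cap2 seated just ahead of the fingertips at (157,163); the wrist view shows it at (595,218), and nothing else has been touched.

Request:
apply_moves:
  commands:
    - [-0.5,0,0.1,0]
    - [-0.5,0,0,0]
    - [-0.5,0,0,0]
    - [-0.5,0,0,0]
    - [-0.5,0,0,0]

```text
clock: 4.05
eef_pos: [0.5082, -0.0774, 0.0723]
tool_rot: [0.688, 0.726, 0.0, 0.0]
ft_force: [0.7, 0.2, 0.8]
grip_width: 0.0126
grasp_force: 0.3
```

```bash
python3 -c "
from s import *
st();caps()"
```

```text
t 4.05 pos [ 0.5082 -0.0774  0.0723] board mm [-52.8 -38.9] yaw err deg -0.2551337261705413 grip 0.012576089580250081 F [0.7 0.2 0.8]
cap 313.0 209.0 8.1 [ 9.3 -1.7]
cap 314.6 172.4 8.1 [65.4 -8. ]
```

Request:
apply_moves:
  commands:
    - [-0.5,0,0,0]
    - [-0.5,0,0,0]
    - [-0.5,0,0,0]
    - [-0.5,0,0,0]
    - [-0.5,0,0,0]

```text
clock: 4.52
eef_pos: [0.5109, -0.1273, 0.0723]
tool_rot: [0.688, 0.726, -0.0, -0.0]
ft_force: [0.1, -0.1, 0.0]
grip_width: 0.0127
grasp_force: 0.2
```

Request:
apply_moves:
  commands:
    - [-0.5,0,0,0]
    - [-0.5,0,0,0]
    - [-0.35,0,0,0]
    - [0,0,0,0]
    - [0,0,0,0]

```text
clock: 4.93
eef_pos: [0.5123, -0.1536, 0.0722]
tool_rot: [0.688, 0.726, 0.0, -0.0]
ft_force: [-0.2, 0.1, -0.5]
grip_width: 0.0128
grasp_force: 0.0
```

```bash
python3 -c "
from s import *
st();caps()
cs=[bot.camera(n)['image'] for n in ('scene','wrist')]
cv2.imwrite('pics/c.png',cv2.resize(np.hstack(cs),(800,300)))"
```

```text
t 4.9333 pos [ 0.5123 -0.1536  0.0722] board mm [ -53.2 -115.2] yaw err deg -0.3021864905559113 grip 0.012793441402238086 F [-0.2  0.1 -0.5]
cap 313.0 209.0 8.1 [ 9.3 -1.7]
cap 314.6 172.4 8.1 [65.4 -8. ]
```

View pics/c.png

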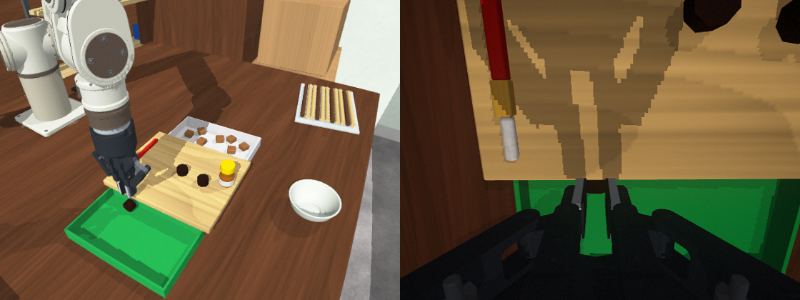

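Scene view: cap2 is past the board edge, at about (130,205) in the tray. I'll raise the tool and confirm.

Request:
apply_moves:
  commands:
    - [0,0,-0.6,0]
    - [0,0,-0.9,0]
    - [0.5,0.5,-0.9,0]
    - [1,0.7,0,0]
    - [1,0.7,0,0]

```text
clock: 5.5
eef_pos: [0.5489, -0.1008, 0.1221]
tool_rot: [0.688, 0.726, 0.001, 0.001]
ft_force: [0.7, -0.3, -0.9]
grip_width: 0.0126
grasp_force: 0.0
```

```bash
python3 -c "
from s import *
st();caps()
cv2.imwrite('pics/d.png',bot.camera('scene')['image'][150:420,50:400])"
```

```text
t 5.5 pos [ 0.5489 -0.1008  0.1221] board mm [-13.6 -64.7] yaw err deg -0.30845905980238797 grip 0.012614388679802488 F [ 0.7 -0.3 -0.9]
cap 231.4 303.0 13.7 [-124.8  130. ]
cap 313.0 209.0 8.1 [ 9.3 -1.7]
cap 314.6 172.4 8.1 [65.4 -8. ]
```

View pics/d.png

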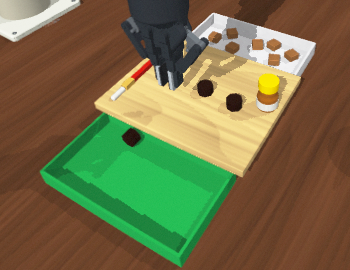

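The crop shows cap2 lying in the green tray at (131,136). Next is cap1.

Request:
apply_moves:
  commands:
    - [1,0.25,0,0]
    - [1,0.25,0,0]
    - [1,0.25,0,0]
    - [1,0.25,0,0]
    - [1,0.2,0,0]

```text
clock: 6.02
eef_pos: [0.5657, 0.0008, 0.1201]
tool_rot: [0.687, 0.726, -0.0, -0.0]
ft_force: [0.1, -0.1, -0.4]
grip_width: 0.0131
grasp_force: 0.0
```

Request:
apply_moves:
  commands:
    - [0,0,0.5,0]
    - [0,0,0.9,0]
    - [0,0,0.9,0]
    - [0,0,0,0]
    - [0,0,0,0]

```text
clock: 6.43
eef_pos: [0.5644, -0.0005, 0.0729]
tool_rot: [0.688, 0.726, -0.002, -0.001]
ft_force: [0.1, -0.1, 0.7]
grip_width: 0.013
grasp_force: 0.0
```

```bash
python3 -c "
from s import *
st()"
```

```text
t 6.4333 pos [ 5.644e-01 -5.000e-04  7.290e-02] board mm [ 7.8 34.5] yaw err deg -0.2631354682630018 grip 0.0130355661257174 F [ 0.1 -0.1  0.7]
```

Request:
apply_moves:
  commands:
    - [-0.3,0.1,0,0]
    - [-0.4,0,0,0]
    - [-0.5,0,0,0]
    - [-0.5,0,0,0]
    - [-0.5,0,0,0]

```text
clock: 6.85
eef_pos: [0.5709, -0.0453, 0.075]
tool_rot: [0.688, 0.726, 0.0, 0.001]
ft_force: [-0.3, -0.4, 0.3]
grip_width: 0.0135
grasp_force: 0.2
```

Request:
apply_moves:
  commands:
    - [-0.5,0,0,0]
    - [-0.5,0,0,0]
    - [-0.5,0,0,0]
    - [-0.5,0,0,0]
    - [-0.5,0,0,0]

```text
clock: 7.27
eef_pos: [0.5732, -0.0948, 0.0743]
tool_rot: [0.688, 0.726, -0.0, -0.0]
ft_force: [-0.8, 0.7, -0.0]
grip_width: 0.013
grasp_force: 0.3
```

Request:
apply_moves:
  commands:
    - [-0.5,0,0,0]
    - [-0.5,0,0,0]
    - [-0.5,0,0,0]
    - [-0.5,0,0,0]
    - [-0.5,0,0,0]

```text
clock: 7.68
eef_pos: [0.5759, -0.1447, 0.0742]
tool_rot: [0.688, 0.726, -0.0, -0.0]
ft_force: [0.3, -0.2, 0.3]
grip_width: 0.0129
grasp_force: 0.0
```

Request:
apply_moves:
  commands:
    - [-0.3,0,0,0]
    - [0,0,0,0]
    - [0,0,-0.6,0]
    - [0,0,-0.9,0]
    - [0,0,-0.9,0]

```text
clock: 8.1
eef_pos: [0.5755, -0.1492, 0.122]
tool_rot: [0.687, 0.726, -0.0, -0.001]
ft_force: [0.0, 0.4, 0.3]
grip_width: 0.0124
grasp_force: 0.0
```

```bash
python3 -c "
from s import *
st();caps()
cv2.imwrite('pics/e.png',bot.camera('scene')['image'][150:420,50:400])"
```

```text
t 8.1 pos [ 0.5755 -0.1492  0.122 ] board mm [  10.1 -114.6] yaw err deg -0.23178551776329925 grip 0.012422407401238839 F [0.  0.4 0.3]
cap 388.5 245.6 7.8 [ -53.4 -112.7]
cap 314.6 172.4 8.1 [65.4 -8. ]
```

View pics/e.png

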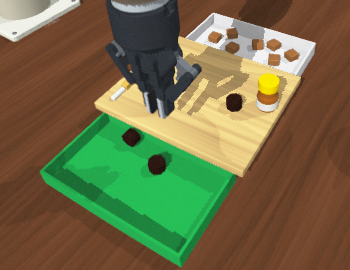

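The crop shows caps 2 and 1 in the tray at (131,136) and (157,165). For cap0, the wide knuckles could reach the jar, so I'll turn the gripper 90° and push with the finger's back, shut.

Request:
apply_moves:
  commands:
    - [0,0,-0.3,-0.1]
    - [0,0,-0.3,-0.1]
    - [0,0,-0.3,-0.1]
    - [0,0,-0.2,-0.1]
    - [0,0,0,-0.1]
  claw: 1

```text
clock: 8.62
eef_pos: [0.5765, -0.1493, 0.1445]
tool_rot: [0.474, 0.881, 0.0, 0.0]
ft_force: [0.0, 0.1, -0.8]
grip_width: 0.0002
grasp_force: 0.0
```

Request:
apply_moves:
  commands:
    - [0,0,0,-0.1]
    - [0,0,0,-0.1]
    - [0,0,0,-0.1]
    - [0,0,0,-0.1]
    - [0,0,0,-0.1]

```text
clock: 9.03
eef_pos: [0.5759, -0.1492, 0.1433]
tool_rot: [0.229, 0.973, 0.0, -0.001]
ft_force: [-0.2, 0.9, 0.2]
grip_width: -0.0003
grasp_force: 0.0
```

Request:
apply_moves:
  commands:
    - [0,0,0,-0.1]
    - [0,0,0,-0.1]
    - [0,0,0,-0.1]
    - [0,0,0,-0.1]
    - [0,0,0,-0.1]

```text
clock: 9.45
eef_pos: [0.5758, -0.1492, 0.1433]
tool_rot: [-0.03, 1.0, 0.0, -0.001]
ft_force: [0.5, -0.1, -0.2]
grip_width: 0.0004
grasp_force: 0.0
```

```bash
python3 -c "
from s import *
st();caps();print(bot.get_obs()['joint_pos'])"
```

```text
t 9.45 pos [ 0.5758 -0.1492  0.1433] board mm [  10.5 -114.6] yaw err deg -269.9176399863476 grip 0.00042684769188350616 F [ 0.5 -0.1 -0.2]
cap 231.5 302.5 13.7 [-124.1  129.8]
cap 388.5 245.5 7.9 [ -53.2 -112.7]
cap 372.0 188.5 6.5 [ 35.3 -94.2]
cap 314.6 172.4 8.1 [65.4 -8. ]
[-2.53593620e-01  4.92977856e-01  8.18594187e-02  1.16120074e+00
  9.72961387e-05 -3.17138241e-01]
```

Request:
apply_moves:
  commands:
    - [-0.275,0.75,0,0]
    - [-0.275,0.75,0,0]
    - [-0.275,0.75,0,0]
    - [-0.275,0.75,0,0]
    - [-0.275,0.75,0,0]

```text
clock: 9.92
eef_pos: [0.5994, -0.0723, 0.1435]
tool_rot: [-0.026, 1.0, 0.0, -0.001]
ft_force: [0.8, 0.1, -0.6]
grip_width: -0.0
grasp_force: 0.0
```

Request:
apply_moves:
  commands:
    - [-0.275,0.75,0,0]
    - [-0.275,0.75,0,0]
    - [-0.275,0.75,0,0]
    - [-0.275,0.75,0,0]
    - [-0.275,0.75,0,0]

```text
clock: 10.33
eef_pos: [0.6228, 0.0042, 0.1435]
tool_rot: [-0.027, 1.0, 0.0, -0.001]
ft_force: [-0.1, 0.5, -0.2]
grip_width: 0.0
grasp_force: 0.0
```

Request:
apply_moves:
  commands:
    - [0,0,0.2,0]
    - [0,0,0.6,0]
    - [0,0,0.6,0]
    - [0,0,0,0]
    - [0,0,0,0]

```text
clock: 10.75
eef_pos: [0.622, 0.0028, 0.1151]
tool_rot: [-0.027, 1.0, -0.0, -0.001]
ft_force: [0.3, 0.1, -1.1]
grip_width: 0.0002
grasp_force: 0.0
```

```bash
python3 -c "
from s import *
st()
cs=[bot.camera('scene')['image'][150:420,50:400],bot.camera('wrist')['image'][:270]]
cv2.imwrite('pics/f.png',cv2.resize(np.hstack(cs),(800,237)))"
```

```text
t 10.75 pos [0.622  0.0028 0.1151] board mm [65.5 34.4] yaw err deg -270.2997062124532 grip 0.00019207524446615331 F [ 0.3  0.1 -1.1]
```

View pics/f.png

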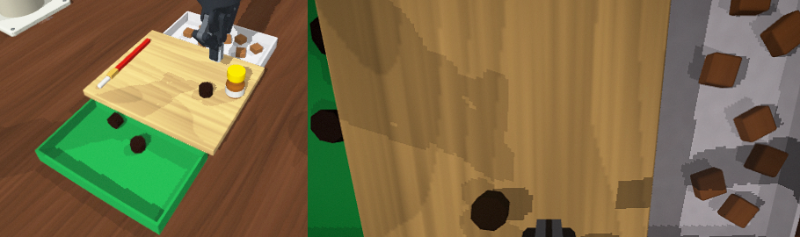

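The scene shows the shut fingers above the board behind cap0 (205,90) with the jar clear of them. In the wrist view cap0 is at (490,210) and the fingers at (550,228).

Request:
apply_moves:
  commands:
    - [0,0,0.3,0]
    - [0,0,0.6,0]
    - [0,0,0.6,0]
    - [0,0,0.6,0]
    - [0,0,0,0]

```text
clock: 11.27
eef_pos: [0.6214, 0.0029, 0.072]
tool_rot: [-0.027, 1.0, 0.0, -0.002]
ft_force: [0.0, -0.2, -0.5]
grip_width: 0.0002
grasp_force: 0.0
```

Request:
apply_moves:
  commands:
    - [0,-0.3,0,0]
    - [0,-0.4,0,0]
    - [0,-0.4,0,0]
    - [0,-0.4,0,0]
    - [0,-0.4,0,0]

```text
clock: 11.68
eef_pos: [0.6257, -0.036, 0.0752]
tool_rot: [-0.027, 1.0, 0.0, 0.001]
ft_force: [-0.5, 1.9, 1.5]
grip_width: -0.0001
grasp_force: 0.6
```

```bash
python3 -c "
from s import *
st();caps()
cv2.imwrite('pics/g.png',bot.camera('wrist')['image'])"
```

```text
t 11.6833 pos [ 0.6257 -0.036   0.0752] board mm [66.9 -4.6] yaw err deg -270.2866117770892 grip -0.000125429108943754 F [-0.5  1.9  1.5]
```

View pics/g.png

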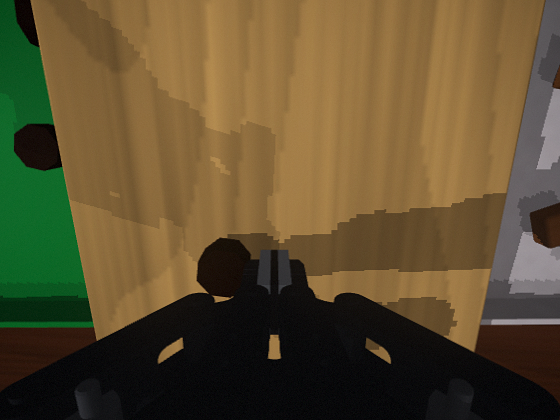

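The wrist view shows cap0 (224,267) against the finger's back (275,275), roughly centred. I'll keep pushing.

Request:
apply_moves:
  commands:
    - [0,-0.4,0.1,0]
    - [0,-0.4,0,0]
    - [0,-0.4,0,0]
    - [0,-0.4,0,0]
    - [0,-0.4,0,0]

```text
clock: 12.2
eef_pos: [0.6286, -0.0736, 0.0741]
tool_rot: [-0.028, 1.0, 0.001, 0.002]
ft_force: [0.2, 4.6, 7.0]
grip_width: 0.0001
grasp_force: 3.4
```

```bash
python3 -c "
from s import *
st()
c=bot.camera('wrist');im=c['image'];cv2.imwrite('pics/h.png',im)
print([ (bxy(ray(c,p,.057)[0])*1e3).round(1) for p in ((224,267),)])"
```

```text
t 12.2 pos [ 0.6286 -0.0736  0.0741] board mm [ 67.6 -42.3] yaw err deg -270.15243269511745 grip 0.00014217391133455084 F [0.2 4.6 7. ]
[array([ 64.3, -66.6])]
```

View pics/h.png

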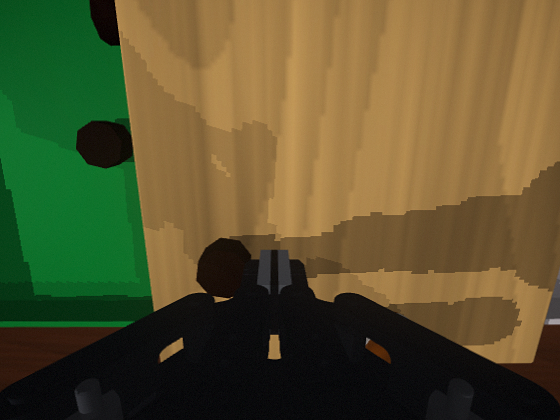

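Cap0 is still at (224,267), so it is stable against the finger. I'll continue and back off slightly in z.

Request:
apply_moves:
  commands:
    - [0,-0.4,-0.1,0]
    - [0,-0.4,0,0]
    - [0,-0.4,0,0]
    - [0,-0.4,0,0]
    - [0,-0.4,0,0]

```text
clock: 12.67
eef_pos: [0.6294, -0.1156, 0.0742]
tool_rot: [-0.027, 1.0, 0.0, -0.0]
ft_force: [1.1, 1.1, 2.0]
grip_width: 0.0001
grasp_force: 0.9
```

Request:
apply_moves:
  commands:
    - [0,-0.4,0,0]
    - [0,-0.4,0,0]
    - [0,-0.5,0,0]
    - [0,-0.5,0,0]
    - [0,0,0,0]

```text
clock: 13.08
eef_pos: [0.6312, -0.1534, 0.0738]
tool_rot: [-0.026, 1.0, -0.001, -0.0]
ft_force: [-0.6, -0.2, 1.5]
grip_width: 0.0003
grasp_force: 0.0
```

Request:
apply_moves:
  commands:
    - [0,0,-0.5,0]
    - [0,0,-0.9,0]
    - [0,0,-0.9,0]
    - [0,0,-0.9,0]
    - [0,0,-0.9,0]

```text
clock: 13.5
eef_pos: [0.6314, -0.1502, 0.1577]
tool_rot: [-0.028, 1.0, 0.0, 0.0]
ft_force: [-0.2, -0.2, 0.6]
grip_width: 0.0001
grasp_force: 0.0
```

```bash
python3 -c "
from s import *
st();caps('pics/i.png')
a=bot.camera('scene')['image'][120:420,50:400];b=cv2.imread('pics/i.png')[100:400,150:500]
cv2.imwrite('pics/j.png',np.hstack([a,b]))"
```

```text
t 13.5 pos [ 0.6314 -0.1502  0.1577] board mm [  65.9 -118.9] yaw err deg -270.2155512958475 grip 8.249498774246796e-05 F [-0.2 -0.2  0.6]
cap 231.4 302.5 13.7 [-124.1  129.9]
cap 388.5 245.6 7.8 [ -53.4 -112.7]
cap 394.9 206.5 8.3 [   5.5 -127.3]
cap 392.5 172.0 8.5 [  58.9 -128.1]
cap 374.0 138.0 6.3 [ 113.9 -103.9]
```

View pics/j.png

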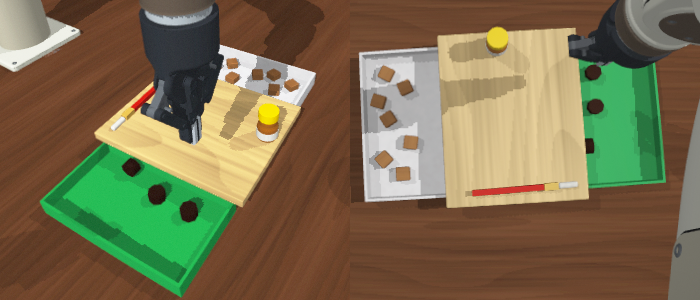

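Both views show all three caps in the green tray (left crop at (131,167), (157,194) and (189,211)), with the jar and brush where they were and the gripper clear of everything.

```bash
python3 -c "
from workcell import bot
print(bot.job_done())"
```

```text
the job is handed in; nothing more can be done
None
```

All three caps were swept over the edge into the green tray, the jar and brush look unmoved in the final images, and the job was handed in at about 13.6 s of robot time (no verdict was returned).

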